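# Sort the lab's tube clamps: seized to repair, free to stock

### The arm

A 6-joint arm with a two-finger parallel gripper is mounted at the origin on the work surface. World frame = base frame: x ahead of the robot, y to its left, z up, the work surface at z = 0. Lengths are in m, angles in rad, forces in N, time in s.
With the tool pointing down it reaches from about 0.325 to 0.775 m from the base axis. Payload 9.3 kg.
Tool frame: the origin (TCP) lies at the very end of the fingers, on their centre line; the grasp point (between the pads) lies 19 mm behind it; z points along the fingers, y is the line along which they close (so a half turn about z gives the same grasp; the last joint's range is limited). The gripper opens to 85 mm and grips with 20 to 120 N. Pads are 22 mm wide; open, the fingers measure 114 mm over their backs; the gripper's body (76 mm by 85 mm) begins 54 mm behind the grasp point. The pads swing forward as they close: fully open they stand 13 mm farther back than shut.
Start: joints at [-1.353, 0.259, 0.021, 1.334, 0, 1.418], TCP at [0.199, -0.513, 0.231] pointing down, gripper open.
Joint ranges: [-3.04, 3.04], [-0.91, 1.82], [-1.04, 1.36], [-1.92, 1.95], [-1.52, 1.45], [-3.14, 3.14]. Speed limits (rad/s): [2.22, 2.22, 2.79, 3.14, 3.14, 3.14].

### API

Orientations are given as a unit quaternion [x, y, z, w].
In Python, from bench import bot gives the robot as it stands. The module is installed in compiled form; this text tells all that it offers.
- The arm moves only by the tool arm_command, never from a script. Its arguments are lists of equal length, an entry for each row: "hand": the finger opening in cm, from 0 to 8.54; "translation": the shift along the tool's x, y, z in cm, a list of three; "twist": the turn, a rotation vector about the tool's x, y, z in rad, a list of three. In form: {"hand": [hand, ...], "translation": [[dx, dy, dz], ...], "twist": [[ax, ay, az], ...]}. A call has 1 to 5 rows; each row is the pose to reach, as a shift and turn from the pose commanded when the call began, along the tool's axes at that moment; what a row does not reach only later rows make up. A row lasts 1/12 s, in which the tool goes at most 41.7 mm and 7.16 degrees, less where a joint would pass 70% of its speed; a pose out of reach is approached as far as the arm can. A call with a gripper value outside its range is refused whole. The fingers move at their own pace and stop on an object; "squeeze" is the grip in N (left out, the last holds). Time passes only in rows, so rows that repeat a pose let the fingers close. It gives the time, the measured TCP pose, the force, the opening and the grip force at its end, in the units of the state.
- bot.read_state(): the state, without advancing time (a new reading comes with each control period).
- bot.snapshot(name): name is "scene" or "top" or "wrist"; returns a dict with "img" (400x640x3 uint8, blue, green, red), "z_map" (400x640 float32, m along the optical axis (not along the pixel's ray), 0 where there is no reading), "camera_matrix" (3x3 intrinsics, pixels), "R" (3x3) and "t" (3): a world point X has camera coordinates R X + t. Camera axes: x right, y down, z forward; pixel columns grow to the right and rows downward; lengths in m; the calibration is good to about 2 mm. A picture is of the moment at which its call begins.
- bot.sign_off(): hands the job in; it is judged then, once.
Trained networks look in the newest picture that a camera, given by its name, has taken for a name from the list of things; names that differ only in an ending like _2 or _b are one class to them, and where a whole thing is asked for, a point or a joint stands for the part that bears it (a point fixed in the world has none). Each returns a list of dicts, best first, with "p" (0 to 1); they miss things now and then, are a little off and sometimes report something else, mostly with a low value. They report only what shows in the picture. A call takes as long as a camera call. They do not tell look-alikes from the thing itself.
- bot.search_frame(name, camera): "at" ([x, y, z] in m, in the coordinates of the camera as it stood for that picture, good to about 4 mm: the middle of the surface that is visible of it).
- bot.pinpoint(name, camera): "at" ([x, y, z] in m, in the coordinates of the camera as it stood for that picture, good to about 4 mm: a listed point, or the origin of a listed thing).
The state is a dict: "time_s": time; "joint_positions": joint angles; "joint_vel": joint speeds; "tau": joint torques, N m; "ee_pos": TCP position; "eef_rot": TCP orientation; "ft_force": force on the tool from outside, world axes, zero at the start; "torque": the same for the moment, N m; "width": finger opening in m; "grasp_force": force on a finger pad.
Only numpy, scipy, OpenCV 4.12 (cv2) and the standard library are available. Lean on these libraries where they do the work, as an engineer would, in place of code of your own. Each camera call takes 0.05 s, during which the arm holds its last target. There are 200 camera calls.

### The job

Squeeze the handles of each of the two blue-handled tube clamps to find out whether its hinge is free or seized. Lay the free one, squeezed fully shut, flat in the green stock tray and the seized one flat in the red repair tray; do not let either go in mid-air, and leave the bottle, the slide box and the dish where they are.

Things in the scene. Friction and masses are not known exactly. Their poses are not given: they have to be found in the camera images.
- clamp_1: V-shaped tube clamp lying flat: 2 arms joined at a dark pivot drum (22 mm across), each a steel link, then a blue handle 75 long, 10 thick, 18 mm tall, ending 120 mm from the pivot. Origin: pivot axis, underside. z up; x: from the pivot along the middle of the shut clamp. The -y arm is this body; the +y arm turns about z, so the V's middle is x turned by half the joint angle to +y. 130 g.
- clamp_2: The other clamp, same shape, size and axes; one of the two is free, one seized, look-alike. Squeeze and carry either from above, a finger outside each handle, 70 mm from the pivot along the V's middle (near the centre of mass): width there over the handles 34 mm shut, 55 to 60 mm as found. A seized one stops the fingers at that open width and is carried so.
- clamp_1_arm (a joint): Angle between the arms of clamp_1 (rad): 0 = fully shut, handles nearly parallel with a small gap; found at 0.30 to 0.38. No spring: if free it closes with about 0.5 N at the handles and stays as left; if seized no gripper moves it.
- clamp_2_arm (a joint): Angle between the arms of clamp_2 (rad): 0 = fully shut, handles nearly parallel with a small gap; found at 0.30 to 0.38. No spring: if free it closes with about 0.5 N at the handles and stays as left; if seized no gripper moves it.
- repair_tray: Red repair tray, fixed to the bench, 230 x 190 mm outside (x, y), 28 mm tall, walls and floor 4 mm thick. Origin: centre of its underside, x along the long side, z up. The seized clamp goes here.
- stock_tray: Green stock tray, fixed to the bench, 230 x 190 mm outside (x, y), 28 mm tall, walls and floor 4 mm thick. Origin: centre of its underside, x along the long side, z up. The free clamp goes here, shut.
- stain_bottle: Small amber bottle with a black cap, 44 mm across, 75 mm tall, origin at the centre of its underside. Bystander: leave it where it stands.
- slide_box: White slide box with a grey lid, 42 x 87 x 32 mm (x, y, z), origin at the centre of its underside. Bystander: leave it where it stands.
- specimen_dish: Clear round dish, 70 mm across, 15 mm tall, origin at the centre of its underside. Bystander: leave it where it stands.
Not all that is in view belongs to the job. Leave any brown, pink or turquoise look-alike of the clamp_1 alone.

How it is judged:
By the outcome, as a careful person would: the job done as asked, in the order asked, and still so for the second after the job is handed in, with the robot touching nothing.
It also fails if it takes over 54 s, if anything falls off the work surface, if the arm or the gripper's body presses on something with over 40 N, if the wrist force passes 120 N, or if a joint passes its speed limit or range.

## Working session

There is one attempt and no reset: what is moved stays moved. The work goes in short steps, Python scripts to look and compute and a tool call to move; the robot and the scene stay as the last step left them, time stands still between calls to the robot, and variables do not carry over. Pictures are saved under pics/ and viewed, at most 10 in all, crops included, and the job is handed in when it is done.

Besides the shell and the picture viewer there is one more tool, called after ">>>" as a command line: name --argument value ..., lists and objects as JSON in quotes. arm_command: Moves the arm, as the interface text tells. Its arguments: {"type":"object","properties":{"hand":{"type":"array","items":{"type":"number"}},"translation":{"type":"array","items":{"type":"array","items":{"type":"number"}}},"twist":{"type":"array","items":{"type":"array","items":{"type":"number"}}},"squeeze":{"type":"number"}},"required":["hand","translation","twist"]}

```bash
mkdir -p pics
cat > h.py <<'E'
import numpy as np, cv2
from bench import bot
from scipy.spatial.transform import Rotation as Ro
def world(s,p): return s["R"].T@(np.array(p)-s["t"])
def pix2w(s,u,v,z=None,d=None):
    K=s["camera_matrix"]; r=np.linalg.inv(K)@[u,v,1]
    c=-s["R"].T@s["t"]; dr=s["R"].T@r
    if d is None: d=(z-c[2])/dr[2]
    return c+dr*d
E
python3 - <<'E'
from h import *
s=bot.snapshot("top"); cv2.imwrite("pics/top0.png",s["img"])
np.set_printoptions(precision=3,suppress=True)
print(s["camera_matrix"],s["R"],s["t"])
for n in ["clamp_1","repair_tray","stock_tray","stain_bottle","slide_box","specimen_dish"]:
    for d in bot.pinpoint(n,"top"): print(n,d["p"],world(s,d["at"]))
for d in bot.search_frame("clamp_1","top"): print("sf",d["p"],world(s,d["at"]))
st=bot.read_state(); print(st)
E
```

```text
[[417.256   0.    316.827]
 [  0.    417.256 198.071]
 [  0.      0.      1.   ]] [[-0.01  -1.     0.014]
 [-0.989  0.008 -0.149]
 [ 0.149 -0.015 -0.989]] [0.006 0.569 1.12 ]
clamp_1 0.89 [0.783 0.287 0.003]
clamp_1 0.86 [0.476 0.135 0.003]
clamp_1 0.84 [ 0.377  0.177 -0.001]
clamp_1 0.75 [ 0.496 -0.13  -0.002]
clamp_1 0.74 [ 0.525 -0.02   0.003]
repair_tray 0.62 [ 0.518 -0.373 -0.003]
stock_tray 0.96 [0.499 0.373 0.004]
stain_bottle 0.71 [0.744 0.118 0.005]
slide_box 0.59 [ 0.747 -0.129  0.   ]
specimen_dish 0.88 [ 0.743 -0.006 -0.   ]
sf 0.89 [0.727 0.268 0.016]
sf 0.79 [ 0.465 -0.007  0.02 ]
sf 0.75 [0.351 0.125 0.018]
sf 0.65 [ 0.547 -0.127  0.019]
sf 0.63 [0.527 0.136 0.02 ]
{'time_s': 0.4, 'joint_positions': array([-1.353,  0.259,  0.021,  1.334,  0.   ,  1.418]), 'joint_vel': array([-0.   ,  0.   ,  0.004,  0.001,  0.   , -0.001]), 'tau': array([ -0.002, -55.483,  34.441,   0.003,  -0.   ,  -0.   ]), 'ee_pos': array([ 0.199, -0.513,  0.231]), 'eef_rot': array([ 0.983,  0.184,  0.   , -0.   ]), 'ft_force': array([-0.214, -0.082, -0.897]), 'torque': array([-0.016, -0.009,  0.049]), 'grasp_force': 0.0, 'width': 0.08571144812980795}
```

View pics/top0.png

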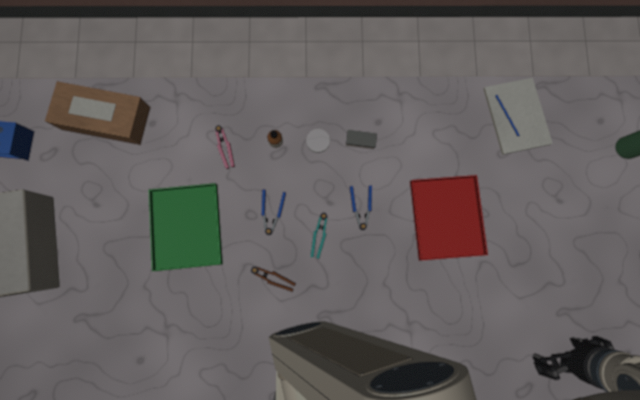

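The top view shows blue-handled clamps with pivots at about (269,232) and (363,226), handles pointing up (+x). The pink, turquoise and brown look-alikes are at (225,147), (319,235) and (273,278). The green tray is at (185,227) and the red one at (448,217).

Run:
```python
from h import *
np.set_printoptions(precision=4,suppress=True)
s=bot.snapshot("top"); im=s["img"].astype(int)
hsv=cv2.cvtColor(s["img"],cv2.COLOR_BGR2HSV)
m=((hsv[...,0]>100)&(hsv[...,0]<130)&(hsv[...,1]>120)&(hsv[...,2]>50)).astype(np.uint8)
m[:,:230]=0;m[:,420:]=0; m[:150]=0;m[260:]=0
n,l,stt,c=cv2.connectedComponentsWithStats(m)
for i in range(1,n):
    if stt[i,4]<15: continue
    v,u=np.nonzero(l==i)
    P=np.array([pix2w(s,a,b,z=.016)[:2] for a,b in zip(u,v)])
    w,V=np.linalg.eigh(np.cov(P.T)); d=V[:,1]*np.sign(V[0,1]); t=(P-P.mean(0))@d
    print(stt[i],P.mean(0),np.degrees(np.arctan2(d[1],d[0])),np.ptp(t))
for col,a,b in (("green",40,80),("red",0,8)):
    m=((hsv[...,0]>=a)&(hsv[...,0]<=b)&(hsv[...,1]>130)).astype(np.uint8)
    n,l,stt,c=cv2.connectedComponentsWithStats(m); i=1+np.argmax(stt[1:,4])
    v,u=np.nonzero(l==i); P=np.array([pix2w(s,x,y,z=.02)[:2] for x,y in zip(u,v)],np.float32)
    print(col,cv2.minAreaRect(P))
```

```text
[350 187   6  24  56] [ 0.5699 -0.1016] 6.635543375961914 0.06715063973739903
[368 186   3  24  48] [ 0.5723 -0.1501] -2.1117902767620444 0.06655071404986343
[262 190   3  25  55] [0.5626 0.1533] -2.680404420174825 0.06899816904450143
[278 193   7  24  52] [0.5551 0.1022] -12.992893026793254 0.06789383563528595
green ((0.4959399998188019, 0.37038707733154297), (0.22112341225147247, 0.18519073724746704), 5.06099271774292)
red ((0.5158312320709229, -0.3710000216960907), (0.22567586600780487, 0.19149672985076904), 3.8770573139190674)
```

>>> arm_command --hand '[8.5,8.5,8.5,8.5,8.5]' --translation '[[3.6,-1.7,0],[7.2,-3.4,0],[10.8,-5.2,0],[14.4,-6.9,0],[18,-8.7,0]]' --twist '[[0,0,0.07],[0,0,0.14],[0,0,0.21],[0,0,0.28],[0,0,0.327]]' --squeeze 20

```text
time_s: 0.87
ee_pos: [0.3364, -0.3649, 0.2314]
eef_rot: [1.0, 0.02, 0.0, 0.0]
ft_force: [1.1, -0.6, 0.3]
width: 0.0852
grasp_force: 0.0
```

>>> arm_command --hand '[8.5,8.5,8.5,8.5,8.5]' --translation '[[2.8,-2.7,0.8],[5.6,-5.4,1.6],[8.4,-8.1,2.4],[11.2,-10.8,3.2],[14,-13.5,4]]' --twist '[[0,0,0],[0,0,0],[0,0,0],[0,0,0],[0,0,0]]'

```text
time_s: 1.28
ee_pos: [0.4706, -0.2236, 0.1912]
eef_rot: [1.0, 0.022, 0.0, 0.0]
ft_force: [0.0, -1.5, 0.5]
width: 0.0855
grasp_force: 0.0
```

>>> arm_command --hand '[8.5,8.5,8.5,8.5,8.5]' --translation '[[2.4,-2.4,1.5],[4.8,-4.8,3],[7.2,-7.2,4.5],[9.3,-9.4,6],[9.3,-9.4,6]]' --twist '[[0,0,0],[0,0,0],[0,0,0],[0,0,0],[0,0,0]]'

```text
time_s: 1.7
ee_pos: [0.5598, -0.1232, 0.1282]
eef_rot: [1.0, 0.024, -0.001, -0.001]
ft_force: [-1.1, 0.6, -1.0]
width: 0.085
grasp_force: 0.0
```

Run:
```python
from h import *
s=bot.snapshot("wrist"); cv2.imwrite("pics/w1.png",s["img"])
np.set_printoptions(precision=4,suppress=True)
for d in bot.pinpoint("clamp_1","wrist"): print(d["p"],world(s,d["at"]))
hsv=cv2.cvtColor(s["img"],cv2.COLOR_BGR2HSV)
m=((hsv[...,0]>100)&(hsv[...,0]<130)&(hsv[...,1]>120)&(hsv[...,2]>50)).astype(np.uint8)
n,l,stt,c=cv2.connectedComponentsWithStats(m)
for i in range(1,n):
    if stt[i,4]<300: continue
    v,u=np.nonzero(l==i); P=np.array([pix2w(s,a,b,z=.014)[:2] for a,b in zip(u,v)],np.float32)
    print(stt[i],P.mean(0),cv2.minAreaRect(P))
st=bot.read_state(); print(st["ee_pos"],st["eef_rot"],st["joint_positions"])
```

```text
0.82 [0.4834 0.1369 0.0016]
0.68 [ 0.3757  0.1727 -0.0024]
0.66 [ 0.5206 -0.0166  0.0005]
0.65 [ 0.4947 -0.1284  0.0038]
[ 284  128   20   93 1107] [ 0.5739 -0.1012] ((0.5724354982376099, -0.10142695903778076), (0.07592939585447311, 0.009580575861036777), 6.348808288574219)
[ 345  129   24   93 1225] [ 0.5757 -0.1504] ((0.5735962390899658, -0.1502445489168167), (0.010760106146335602, 0.07581131160259247), 86.67434692382812)
[  29  138   14   89 1103] [0.5583 0.1055] ((0.5564311742782593, 0.10559883713722229), (0.00966502446681261, 0.07625368237495422), 76.817138671875)
[ 0.5584 -0.1263  0.1305] [ 0.9997  0.0231 -0.0008 -0.0002] [-0.3688  0.3441 -0.1172  1.1112 -0.0002  2.7266]
```

View pics/w1.png

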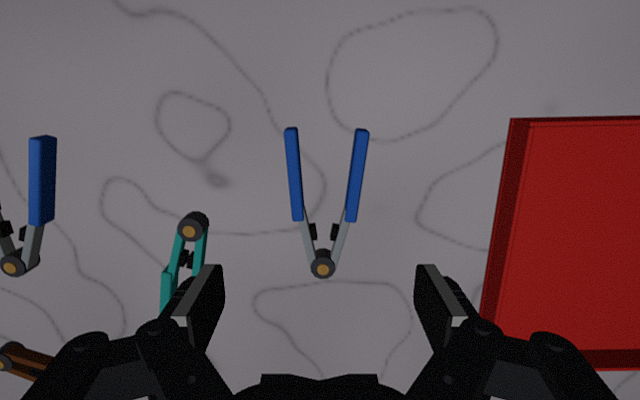

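The wrist view shows the right-hand clamp centred under the tool: pivot (322,264), handles (295,172) and (357,172). The turquoise look-alike, at (185,250), is clear of the fingers. Descending.

>>> arm_command --hand '[8.5,8.5,8.5,8.5,8.5]' --translation '[[0.3,0,3.5],[0.3,0,7],[0.3,0,10],[0.3,0,12],[0.3,0,12.7]]' --twist '[[0,0,0.0],[0,0,0],[0,0,0],[0,0,0],[0,0,0]]'

```text
time_s: 2.22
ee_pos: [0.5594, -0.1279, 0.0021]
eef_rot: [1.0, 0.021, -0.002, -0.001]
ft_force: [-0.6, -0.6, 0.3]
width: 0.085
grasp_force: 0.0
```

>>> arm_command --hand '[4.5,2.5,2.5,2.5,2.5]' --translation '[[0,0,0],[0,0,0],[0,0,0],[0,0,0],[0,0,0]]' --twist '[[0,0,0],[0,0,0],[0,0,0],[0,0,0],[0,0,0]]' --squeeze 20

```text
time_s: 2.63
ee_pos: [0.5625, -0.1279, 0.0064]
eef_rot: [1.0, 0.022, 0.002, 0.001]
ft_force: [-0.1, -0.4, 7.4]
width: 0.0337
grasp_force: 19.1
```

>>> arm_command --hand '[2.5,2.5,2.5,2.5,2.5]' --translation '[[0,0,0],[0,0,0],[0,0,0],[0,0,0],[0,0,0]]' --twist '[[0,0,0],[0,0,0],[0,0,0],[0,0,0],[0,0,0]]' --squeeze 20

```text
time_s: 3.05
ee_pos: [0.5625, -0.1279, 0.0064]
eef_rot: [1.0, 0.022, 0.002, 0.001]
ft_force: [0.5, -1.8, 8.6]
width: 0.0341
grasp_force: 19.1
```

It closed to 34 mm, so the right-hand clamp is free. Carrying it to the green tray.

>>> arm_command --hand '[2.5,2.5,2.5,2.5,2.5]' --translation '[[0,0,0],[0,0,-0.5],[0,0,-2.5],[0,0,-5],[0,0,-8]]' --twist '[[0,0,0],[0,0,0],[0,0,0],[0,0,0],[0,0,0]]' --squeeze 40

```text
time_s: 3.47
ee_pos: [0.5604, -0.1268, 0.0848]
eef_rot: [1.0, 0.022, -0.001, -0.0]
ft_force: [0.9, -0.5, -1.1]
width: 0.0327
grasp_force: 40.0
```

Run:
```python
from h import *
s=bot.snapshot("wrist"); cv2.imwrite("pics/w2.png",s["img"])
st=bot.read_state(); print(st["ee_pos"],st["eef_rot"],st["width"],st["grasp_force"],st["ft_force"])
```

```text
[ 0.56316897 -0.12777147  0.09150005] [0.99975125 0.02204415 0.00313822 0.00128142] 0.032794588142295224 39.99985810602084 [ 2.4463338  -1.08188904  3.22200761]
```

View pics/w2.png

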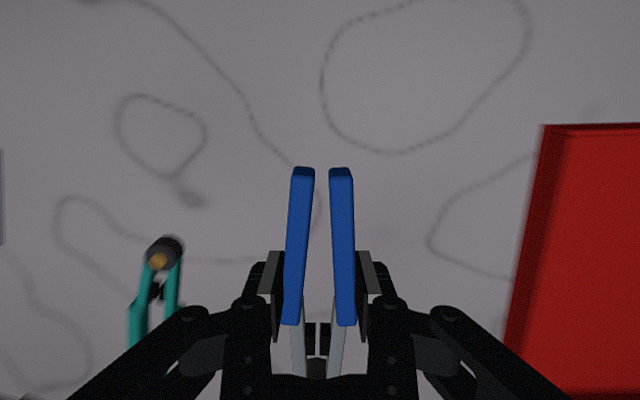

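The clamp is held shut between the pads, with its handles at (300,245) and (342,245). Moving to the green tray.

>>> arm_command --hand '[2.5,2.5,2.5,2.5,2.5]' --translation '[[0,-1.5,0],[-0.3,-4,0],[-0.6,-7.5,0],[-0.8,-11,0],[-1,-14.5,0]]' --twist '[[0,0,0],[0,0,0],[0,0,0],[0,0,0],[0,0,0]]'

```text
time_s: 3.93
ee_pos: [0.544, 0.019, 0.0842]
eef_rot: [1.0, 0.022, -0.0, -0.0]
ft_force: [1.4, 0.2, -0.6]
width: 0.0325
grasp_force: 40.0
```

>>> arm_command --hand '[2.5,2.5,2.5,2.5,2.5]' --translation '[[-0.2,-3.5,0],[-0.5,-7.2,0],[-0.8,-11,0],[-1,-14.8,0],[-1.2,-18.5,0]]' --twist '[[0,0,0],[0,0,0],[0,0,0],[0,0,0],[0,0,0]]'

```text
time_s: 4.35
ee_pos: [0.5295, 0.1438, 0.0842]
eef_rot: [0.999, 0.049, -0.001, -0.013]
ft_force: [-1.2, -0.6, -1.4]
width: 0.0327
grasp_force: 40.0
```

>>> arm_command --hand '[2.5,2.5,2.5,2.5,2.5]' --translation '[[-0.2,-3.5,0],[-0.4,-7.5,0],[-0.6,-11.5,0],[-0.7,-15,0],[-0.8,-17,0]]' --twist '[[0,0,0],[0,0,0],[0,0,0],[0,0,0],[0,0,0]]'

```text
time_s: 4.77
ee_pos: [0.5252, 0.1834, 0.0877]
eef_rot: [0.997, 0.078, -0.003, -0.028]
ft_force: [0.3, -0.7, -1.4]
width: 0.0326
grasp_force: 40.0
```

Run:
```python
from h import *
s=bot.snapshot("wrist"); cv2.imwrite("pics/w3.png",s["img"])
st=bot.read_state(); print(st["ee_pos"],st["eef_rot"],st["width"],st["grasp_force"],st["ft_force"])
```

```text
[0.5253105  0.18345879 0.08780674] [ 0.99657789  0.07761067 -0.00290544 -0.02829587] 0.0327595769122891 39.99048771802336 [-0.47926911 -0.47820035 -0.85343599]
```

View pics/w3.png

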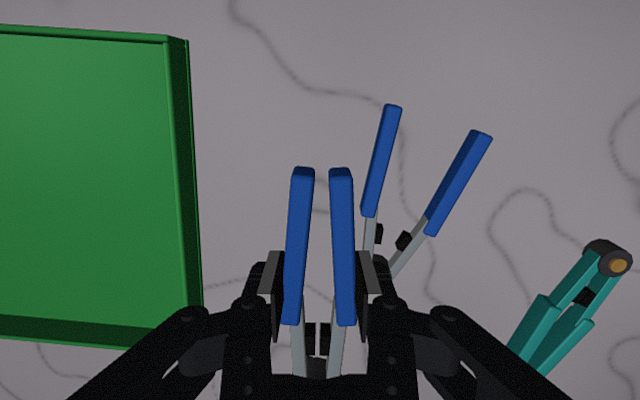

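Joint 6 has reached its limit on this heading, with the held clamp still shut and clear above the other clamp. I'll turn the tool half round, so the handles end up towards the robot, and continue.

>>> arm_command --hand '[2.5,2.5,2.5,2.5,2.5]' --translation '[[0,0,0],[0,0,0],[0,0,0],[0,0,0],[0,0,0]]' --twist '[[0,0,-0.12],[0,0,-0.24],[0,0,-0.36],[0,0,-0.48],[0,0,-0.6]]'

```text
time_s: 5.23
ee_pos: [0.5252, 0.1828, 0.0877]
eef_rot: [0.928, 0.371, 0.006, -0.028]
ft_force: [-0.4, 0.4, -0.9]
width: 0.0325
grasp_force: 40.0
```

Run:
```python
from h import *
st=bot.read_state(); print(st["ee_pos"],st["eef_rot"],st["joint_positions"],Ro.from_quat(st["eef_rot"]).as_matrix())
```

```text
[0.52522011 0.18283643 0.08767843] [ 0.92820415  0.37099266  0.00554959 -0.02776157] [ 0.15369926  0.34615972 -0.23412229  0.99217153  0.05660499  2.53476912] [[ 0.72466729  0.68902199 -0.01029637]
 [ 0.68840573 -0.72318748  0.05565453]
 [ 0.03090099 -0.0474191  -0.99839699]]
```

```bash
cat >> h.py <<'E'
def plan(pos,deg):
    st=bot.read_state(); R=Ro.from_quat(st["eef_rot"]); f=np.radians(deg)
    D=Ro.from_matrix(np.array([[np.cos(f),np.sin(f),0],[np.sin(f),-np.cos(f),0],[0,0,-1]]))
    print("t cm",np.round(R.inv().apply(np.array(pos)-st["ee_pos"])*100,2),"twist",np.round((R.inv()*D).as_rotvec(),3))
E
python3 - <<'E'
from h import *
plan([.52,.2,.0877],75)
E
```

```text
t cm [ 0.8 -1.6  0.1] twist [-0.038 -0.043 -0.548]
```

>>> arm_command --hand '[2.5,2.5,2.5,2.5,2.5]' --translation '[[0.2,-0.3,0],[0.4,-0.6,0],[0.5,-1,0],[0.6,-1.3,0.1],[0.8,-1.6,0.1]]' --twist '[[-0.008,-0.009,-0.11],[-0.015,-0.017,-0.22],[-0.023,-0.026,-0.33],[-0.03,-0.034,-0.44],[-0.038,-0.043,-0.548]]'

```text
time_s: 5.65
ee_pos: [0.5199, 0.2, 0.0876]
eef_rot: [0.794, 0.608, -0.0, 0.0]
ft_force: [0.7, -0.4, -2.1]
width: 0.0329
grasp_force: 40.0
```

>>> arm_command --hand '[2.5,2.5,2.5,2.5,2.5]' --translation '[[2.5,-1.2,0],[5.5,-2.7,0],[9,-4.5,0],[12.5,-6.2,0],[15.5,-7.8,0]]' --twist '[[0,0,-0.12],[0,0,-0.24],[0,0,-0.36],[0,0,-0.49],[0,0,-0.61]]'

```text
time_s: 6.07
ee_pos: [0.4854, 0.3722, 0.0879]
eef_rot: [0.574, 0.819, 0.0, 0.0]
ft_force: [-0.0, 0.6, -1.3]
width: 0.033
grasp_force: 40.0
```

>>> arm_command --hand '[2.5,2.5,2.5,2.5,2.5]' --translation '[[0,0,0],[0,0,0],[0,0,0],[0,0,0],[0,0,0]]' --twist '[[0,0,-0.12],[0,0,-0.24],[0,0,-0.37],[0,0,-0.49],[0,0,-0.62]]'

```text
time_s: 6.48
ee_pos: [0.4858, 0.3703, 0.0876]
eef_rot: [0.299, 0.954, -0.0, -0.0]
ft_force: [0.6, 0.3, -1.9]
width: 0.0327
grasp_force: 40.0
```

>>> arm_command --hand '[2.5,2.5,2.5,2.5,2.5]' --translation '[[0,0,0],[0,0,0],[0,0,0],[0,0,0],[0,0,0]]' --twist '[[0,0,-0.12],[0,0,-0.24],[0,0,-0.37],[0,0,-0.49],[0,0,-0.62]]'

```text
time_s: 6.9
ee_pos: [0.4859, 0.3701, 0.0877]
eef_rot: [-0.004, 1.0, -0.0, -0.0]
ft_force: [-1.0, 0.4, -1.4]
width: 0.0325
grasp_force: 40.0
```

Run:
```python
from h import *
s=bot.snapshot("top"); cv2.imwrite("pics/t4.png",cv2.resize(s["img"][150:310,120:440],None,fx=2.5,fy=2.5))
plan([.487,.371,.04],184)
st=bot.read_state(); print(st["ee_pos"],st["eef_rot"],st["width"],st["grasp_force"],st["ft_force"],st["time_s"],st["joint_positions"])
```

```text
t cm [-0.11  0.08  4.77] twist [-0.    -0.    -0.053]
[0.48590545 0.37015115 0.08770167] [-8.33590579e-03  9.99965255e-01 -2.39813883e-05 -3.56892138e-05] 0.03299489967771233 39.98934740899131 [ 1.20489273 -0.27295957 -1.83062888] 6.95 [ 5.13705537e-01  4.33376858e-01 -9.08838474e-02  1.04662130e+00
 -7.41072364e-06  4.97033533e-01]
```

View pics/t4.png

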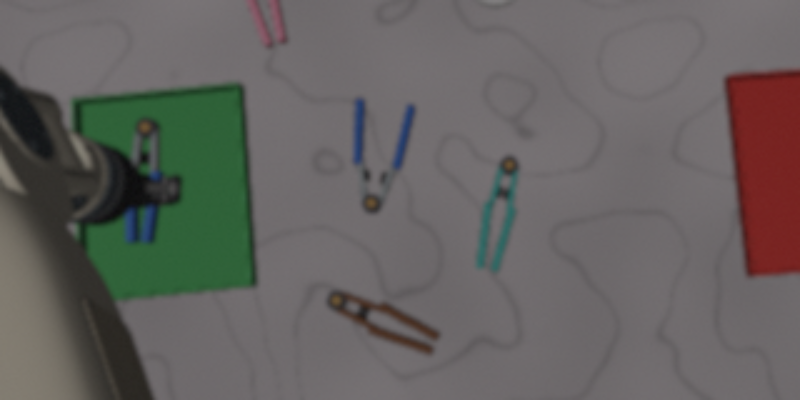

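The crop shows the shut clamp over the green tray, pivot at (147,127) and handle ends at (140,240), well inside the walls. Lowering it.

>>> arm_command --hand '[2.5,2.5,2.5,2.5,2.5]' --translation '[[0,0,2],[0,0,4.2],[0,0,6],[0,0,7],[0,0,7.2]]' --twist '[[0,0,-0.05],[0,0,-0.05],[0,0,-0.05],[0,0,-0.05],[0,0,-0.05]]'

```text
time_s: 7.37
ee_pos: [0.4847, 0.3699, 0.0138]
eef_rot: [-0.025, 1.0, -0.001, -0.001]
ft_force: [1.2, -0.9, -1.6]
width: 0.0328
grasp_force: 40.0
```

>>> arm_command --hand '[2.5,2.5,2.5]' --translation '[[0,0,0.2],[0,0,0.3],[0,0,0.3]]' --twist '[[0,0,0],[0,0,0],[0,0,0]]'

```text
time_s: 7.62
ee_pos: [0.486, 0.3711, 0.0136]
eef_rot: [-0.026, 1.0, 0.0, 0.001]
ft_force: [0.1, -0.1, -0.6]
width: 0.0327
grasp_force: 40.0
```

>>> arm_command --hand '[2.5,2.5,2.5,2.5]' --translation '[[0,0,0.1],[0,0,0.2],[0,0,0.2],[0,0,0.2]]' --twist '[[0,0,0],[0,0,0],[0,0,0],[0,0,0]]'

```text
time_s: 7.95
ee_pos: [0.4854, 0.371, 0.011]
eef_rot: [-0.026, 1.0, 0.0, 0.0]
ft_force: [0.4, 0.2, -1.3]
width: 0.0329
grasp_force: 40.0
```

>>> arm_command --hand '[2.5,2.5,2.5,2.5]' --translation '[[0,0,0.1],[0,0,0.2],[0,0,0.2],[0,0,0.2]]' --twist '[[0,0,0],[0,0,0],[0,0,0],[0,0,0]]'

```text
time_s: 8.28
ee_pos: [0.4855, 0.3711, 0.0105]
eef_rot: [-0.026, 1.0, 0.0, 0.001]
ft_force: [-4.3, -3.2, 15.1]
width: 0.0327
grasp_force: 41.6
```

>>> arm_command --hand '[4.5,6,7.5,7.5,7.5]' --translation '[[0,0,0],[0,0,0],[0,0,0],[0,0,-0.5],[0,0,-2]]' --twist '[[0,0,0],[0,0,0],[0,0,0],[0,0,0],[0,0,0]]' --squeeze 20

```text
time_s: 8.7
ee_pos: [0.4843, 0.3703, 0.0272]
eef_rot: [-0.026, 1.0, -0.001, -0.002]
ft_force: [0.9, -0.5, 0.3]
width: 0.075
grasp_force: 0.0
```

>>> arm_command --hand '[8,8.5,8.5,8.5,8.5]' --translation '[[0,0,-3],[0,0,-6],[0,0,-9],[0,0,-12],[0,0,-12]]' --twist '[[0,0,0],[0,0,0],[0,0,0],[0,0,0],[0,0,0]]'

```text
time_s: 9.12
ee_pos: [0.4874, 0.3721, 0.1552]
eef_rot: [-0.026, 1.0, 0.002, 0.004]
ft_force: [0.4, -0.1, -0.0]
width: 0.085
grasp_force: 0.0
```

Run:
```python
from h import *
s=bot.snapshot("wrist"); cv2.imwrite("pics/w5.png",s["img"])
np.set_printoptions(precision=4,suppress=True)
s=bot.snapshot("top")
hsv=cv2.cvtColor(s["img"],cv2.COLOR_BGR2HSV)
m=((hsv[...,0]>100)&(hsv[...,0]<130)&(hsv[...,1]>120)&(hsv[...,2]>50)).astype(np.uint8)
m[:,:230]=0;m[:,420:]=0; m[:150]=0;m[260:]=0
n,l,stt,c=cv2.connectedComponentsWithStats(m)
for i in range(1,n):
    if stt[i,4]<15: continue
    v,u=np.nonzero(l==i); print(stt[i],np.mean([pix2w(s,a,b,z=.016)[:2] for a,b in zip(u,v)],axis=0))
plan([.550,.128,.12],171.5)
```

```text
[262 190   3  25  55] [0.5628 0.1534]
[278 193   7  24  53] [0.5554 0.1022]
t cm [ -5.11 -24.63   3.  ] twist [0.002 0.002 0.201]
```

View pics/w5.png

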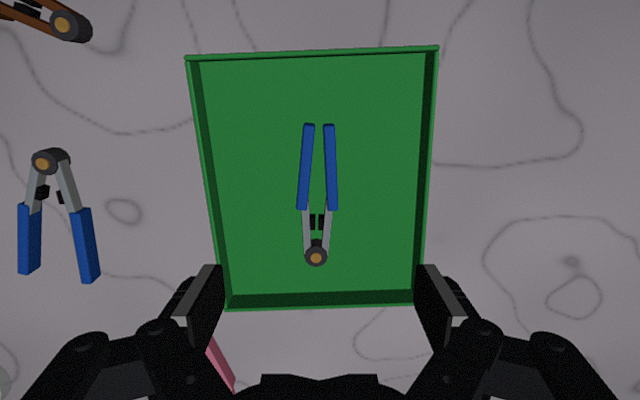

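The wrist view shows the shut clamp flat in the green tray, pivot (316,257), handles (307,165) and (330,165). Next is the other clamp, whose handles are at (28,240) and (84,245) in this view.

>>> arm_command --hand '[8.5,8.5,8.5,8.5,8.5]' --translation '[[-0.6,-3,0],[-1.4,-7,0],[-2.2,-11,0],[-3,-15,0],[-3.8,-18.5,1]]' --twist '[[0,0,0.04],[0,0,0.08],[0,0,0.12],[0,0,0.16],[0,0,0.2]]'

```text
time_s: 9.63
ee_pos: [0.5333, 0.1861, 0.1388]
eef_rot: [0.075, 0.997, 0.0, 0.0]
ft_force: [0.9, -0.5, 0.1]
width: 0.0849
grasp_force: 0.0
```

Run:
```python
from h import *
plan([.550,.1295,.12],171.5)
plan([.550,.1295,.004],171.5)
s=bot.snapshot("wrist")
hsv=cv2.cvtColor(s["img"],cv2.COLOR_BGR2HSV)
m=((hsv[...,0]>100)&(hsv[...,0]<130)&(hsv[...,1]>120)&(hsv[...,2]>50)).astype(np.uint8)
n,l,stt,c=cv2.connectedComponentsWithStats(m)
for i in range(1,n):
    if stt[i,4]<300: continue
    v,u=np.nonzero(l==i); P=np.array([pix2w(s,a,b,z=.014)[:2] for a,b in zip(u,v)],np.float32)
    print(stt[i],P.mean(0),cv2.minAreaRect(P))
```

```text
t cm [-2.49 -5.35  1.88] twist [ 0.     0.    -0.001]
t cm [-2.49 -5.35 13.48] twist [ 0.     0.    -0.001]
[ 519   27   52  111 3611] [0.47423702 0.36948276] ((0.47849392890930176, 0.3689207434654236), (0.07491879165172577, 0.03939265385270119), 2.6946215629577637)
[273 188  19  79 475] [0.5629782  0.15063387] ((0.5654571056365967, 0.15006482601165771), (0.007162869442254305, 0.0747445598244667), 88.41653442382812)
[220 190   9  78 619] [0.55697906 0.10007054] ((0.5593034625053406, 0.09942412376403809), (0.007188170216977596, 0.07383065670728683), 75.8782730102539)
```

>>> arm_command --hand '[8.5,8.5,8.5,8.5,8.5]' --translation '[[-1.2,-2.6,1.5],[-2.5,-5.4,3],[-2.5,-5.4,6],[-2.5,-5.4,8],[-2.5,-5.4,8]]' --twist '[[0,0,0],[0,0,0],[0,0,0],[0,0,0],[0,0,0]]'

```text
time_s: 10.1
ee_pos: [0.5468, 0.1301, 0.0537]
eef_rot: [0.074, 0.997, -0.001, -0.004]
ft_force: [-0.8, 0.1, 0.2]
width: 0.0851
grasp_force: 0.0
```

Run:
```python
from h import *
plan([.5505,.128,.002],172)
s=bot.snapshot("wrist"); cv2.imwrite("pics/w6.png",s["img"])
```

```text
t cm [-0.44 -0.14  5.17] twist [-0.002 -0.008 -0.009]
```

View pics/w6.png

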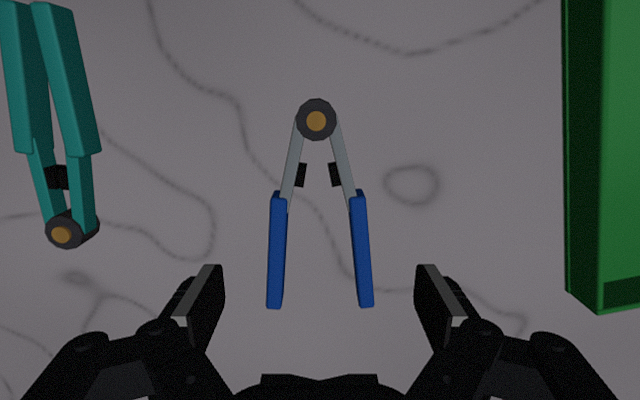

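The wrist view shows the clamp centred between the open fingers: pivot (316,120), handles (277,250) and (362,250). Lowering and squeezing.

>>> arm_command --hand '[8.5,8.5,8.5,8.5,8.5]' --translation '[[-0.2,0,2],[-0.2,0,4],[-0.2,0,5],[-0.2,0,5.3],[-0.2,0,5.3]]' --twist '[[0,0,0],[0,0,0],[0,0,0],[0,0,0],[0,0,0]]'

```text
time_s: 10.57
ee_pos: [0.5517, 0.1311, 0.0058]
eef_rot: [0.073, 0.997, 0.0, -0.0]
ft_force: [0.7, 0.0, 0.8]
width: 0.0848
grasp_force: 0.0
```

>>> arm_command --hand '[6,4,2.5,2.5,2.5]' --translation '[[0,0,0],[0,0,0],[0,0,0],[0,0,0],[0,0,0]]' --twist '[[0,0,0],[0,0,0],[0,0,0],[0,0,0],[0,0,0]]' --squeeze 20

```text
time_s: 10.98
ee_pos: [0.5525, 0.1308, 0.0073]
eef_rot: [0.074, 0.997, 0.0, 0.001]
ft_force: [-0.7, -0.2, 5.7]
width: 0.0602
grasp_force: 20.2
```

>>> arm_command --hand '[2.5,2.5,2.5,2.5,2.5]' --translation '[[0,0,0],[0,0,0],[0,0,0],[0,0,0],[0,0,0]]' --twist '[[0,0,0],[0,0,0],[0,0,0],[0,0,0],[0,0,0]]' --squeeze 50

```text
time_s: 11.4
ee_pos: [0.5525, 0.1308, 0.0078]
eef_rot: [0.074, 0.997, 0.0, 0.001]
ft_force: [-3.7, -0.0, 11.3]
width: 0.0582
grasp_force: 50.7
```

It stopped at 58 mm under 50 N, so this one is seized. Lifting it.

>>> arm_command --hand '[2.5,2.5,2.5,2.5,2.5]' --translation '[[0,0,-0.3],[0,0,-1],[0,0,-3],[0,0,-6],[0,0,-9]]' --twist '[[0,0,0],[0,0,0],[0,0,0],[0,0,0],[0,0,0]]' --squeeze 50

```text
time_s: 11.82
ee_pos: [0.5512, 0.1307, 0.0969]
eef_rot: [0.074, 0.997, 0.0, -0.001]
ft_force: [0.7, 0.3, -1.7]
width: 0.0587
grasp_force: 53.6
```

Run:
```python
from h import *
s=bot.snapshot("wrist"); cv2.imwrite("pics/w7.png",s["img"])
st=bot.read_state(); print(st["ee_pos"],st["width"],st["grasp_force"],st["ft_force"],st["torque"])
plan([.504,-.372,.09],183)
```

```text
[0.55400682 0.13106598 0.10328459] 0.05831850393041917 53.54419017210603 [1.65291157 0.36721006 5.14233269] [ 0.03133007 -0.13439002 -0.04971499]
t cm [ -2.42 -50.5    1.24] twist [ 0.001  0.007 -0.2  ]
```

View pics/w7.png

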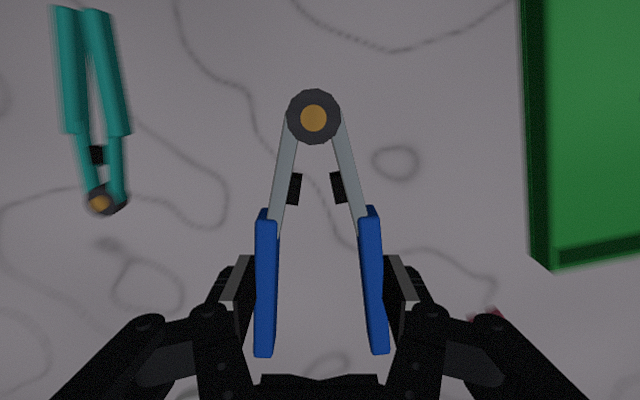

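The open clamp is held level between the pads: pivot (314,117), handles at (265,285) and (373,285). Carrying it to the red tray.

>>> arm_command --hand '[2.5,2.5,2.5,2.5,2.5]' --translation '[[0,-1,0],[-0.2,-3,0],[-0.4,-6,0],[-0.5,-9,0],[-0.6,-12,0]]' --twist '[[0,0,0],[0,0,0],[0,0,0],[0,0,0],[0,0,0]]'

```text
time_s: 12.28
ee_pos: [0.5392, 0.0099, 0.0951]
eef_rot: [0.073, 0.997, 0.0, -0.001]
ft_force: [0.7, -0.7, -1.0]
width: 0.0578
grasp_force: 53.6
```

>>> arm_command --hand '[2.5,2.5,2.5,2.5,2.5]' --translation '[[-0.2,-3.2,0],[-0.3,-6.4,0],[-0.5,-9.6,0],[-0.6,-12.8,0],[-0.8,-16,0]]' --twist '[[0,0,0],[0,0,0],[0,0,0],[0,0,0],[0,0,0]]'

```text
time_s: 12.7
ee_pos: [0.5233, -0.1499, 0.0951]
eef_rot: [0.074, 0.997, 0.0, -0.001]
ft_force: [1.8, -0.3, -0.9]
width: 0.0584
grasp_force: 53.6
```

>>> arm_command --hand '[2.5,2.5,2.5,2.5,2.5]' --translation '[[-0.2,-3.2,0],[-0.3,-6.4,0],[-0.5,-9.6,0],[-0.6,-12.8,0],[-0.8,-16,0]]' --twist '[[0,0,0],[0,0,0],[0,0,0],[0,0,0],[0,0,0]]'

```text
time_s: 13.12
ee_pos: [0.5076, -0.3093, 0.0949]
eef_rot: [0.074, 0.997, 0.0, -0.001]
ft_force: [0.8, -0.2, -1.4]
width: 0.0581
grasp_force: 53.6
```

>>> arm_command --hand '[2.5,2.5,2.5,2.5,2.5]' --translation '[[-0.1,-2.5,0],[-0.2,-4.5,0],[-0.2,-6,0],[-0.2,-6.5,0],[-0.2,-6.5,0]]' --twist '[[0,0,-0.05],[0,0,-0.1],[0,0,-0.15],[0,0,-0.2],[0,0,-0.2]]'

```text
time_s: 13.53
ee_pos: [0.5002, -0.3738, 0.0945]
eef_rot: [-0.026, 1.0, 0.001, -0.001]
ft_force: [0.5, 0.5, -1.1]
width: 0.058
grasp_force: 53.6
```

Run:
```python
from h import *
s=bot.snapshot("top"); cv2.imwrite("pics/t8.png",cv2.resize(s["img"][150:310,280:600],None,fx=2.5,fy=2.5))
st=bot.read_state(); print(st["ee_pos"],st["width"],st["grasp_force"],st["ft_force"])
plan([.504,-.372,.02],183)
```

```text
[ 0.50044294 -0.37277886  0.0947005 ] 0.05818680812439973 53.639950468204916 [ 0.52454655  0.98129477 -2.60437662]
t cm [-0.37  0.05  7.47] twist [ 0.001 -0.001 -0.002]
```

View pics/t8.png

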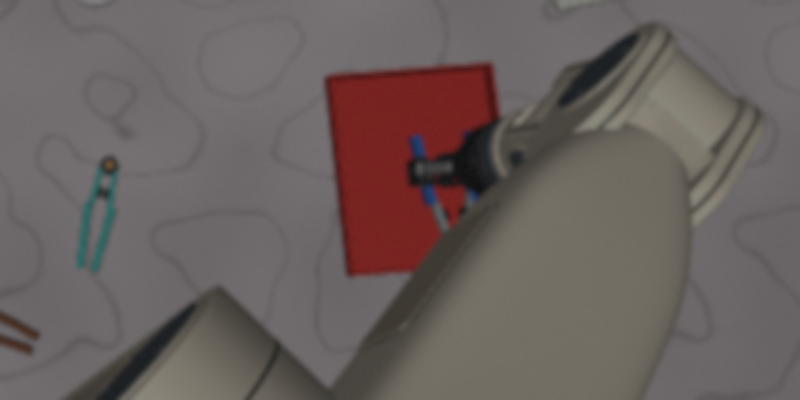

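The crop shows the open clamp over the red tray, but with handles up (+x) at (425,170) and the pivot on the robot side, since I grasped it with the tool turned round. I'll shift +x by 2.5 cm to centre it, then lower.

>>> arm_command --hand '[2.5,2.5,2.5,2.5,2.5]' --translation '[[-1.2,0,0.5],[-2.6,0,2],[-2.8,0,4.5],[-2.8,0,6.5],[-2.8,0,7.6]]' --twist '[[0,0,0],[0,0,0],[0,0,0],[0,0,0],[0,0,0]]'

```text
time_s: 14.0
ee_pos: [0.5292, -0.3688, 0.0167]
eef_rot: [-0.026, 1.0, 0.001, -0.001]
ft_force: [-0.3, -0.1, -1.2]
width: 0.0579
grasp_force: 53.6
```

>>> arm_command --hand '[2.5,2.5,2.5,2.5,2.5]' --translation '[[0,0,0.1],[0,0,0.2],[0,0,0.3],[0,0,0.4],[0,0,0.4]]' --twist '[[0,0,0],[0,0,0],[0,0,0],[0,0,0],[0,0,0]]'

```text
time_s: 14.42
ee_pos: [0.5297, -0.3711, 0.0166]
eef_rot: [-0.026, 1.0, -0.0, 0.001]
ft_force: [-0.8, -1.0, -0.7]
width: 0.0582
grasp_force: 53.6
```

>>> arm_command --hand '[2.5,2.5,2.5,2.5,2.5]' --translation '[[0,0,0.1],[0,0,0.2],[0,0,0.3],[0,0,0.3],[0,0,0.3]]' --twist '[[0,0,0],[0,0,0],[0,0,0],[0,0,0],[0,0,0]]'

```text
time_s: 14.83
ee_pos: [0.5293, -0.3708, 0.0126]
eef_rot: [-0.026, 1.0, 0.0, -0.0]
ft_force: [0.3, 0.5, -1.9]
width: 0.0583
grasp_force: 53.6
```

>>> arm_command --hand '[2.5,2.5,2.5,2.5]' --translation '[[0,0,0.1],[0,0,0.2],[0,0,0.2],[0,0,0.2]]' --twist '[[0,0,0],[0,0,0],[0,0,0],[0,0,0]]'

```text
time_s: 15.17
ee_pos: [0.5294, -0.3709, 0.0119]
eef_rot: [-0.026, 1.0, -0.0, 0.0]
ft_force: [-2.6, 1.5, 10.5]
width: 0.0584
grasp_force: 54.9
```

>>> arm_command --hand '[6.2,7.2,8.3,8.3,8.3]' --translation '[[0,0,0],[0,0,0],[0,0,0],[0,0,-0.5],[0,0,-2]]' --twist '[[0,0,0],[0,0,0],[0,0,0],[0,0,0],[0,0,0]]' --squeeze 20

```text
time_s: 15.58
ee_pos: [0.5284, -0.37, 0.0289]
eef_rot: [-0.026, 1.0, 0.001, -0.001]
ft_force: [-0.1, 0.0, -0.0]
width: 0.0829
grasp_force: 0.0
```

>>> arm_command --hand '[8.5,8.5,8.5,8.5,8.5]' --translation '[[0,0,-3],[0,0,-6],[0,0,-9],[0,0,-12],[0,0,-12]]' --twist '[[0,0,0],[0,0,0],[0,0,0],[0,0,0],[0,0,0]]'

```text
time_s: 16.0
ee_pos: [0.5311, -0.3723, 0.1573]
eef_rot: [-0.026, 1.0, -0.003, 0.003]
ft_force: [0.6, -1.0, -0.0]
width: 0.0851
grasp_force: 0.0
```

Run:
```python
from h import *
w=bot.snapshot("wrist")["img"]; t=bot.snapshot("top")["img"]
cv2.imwrite("pics/f.png",np.vstack([cv2.resize(w,(480,300)),cv2.resize(t,(480,300))]))
```

```text
(no output)
```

View pics/f.png

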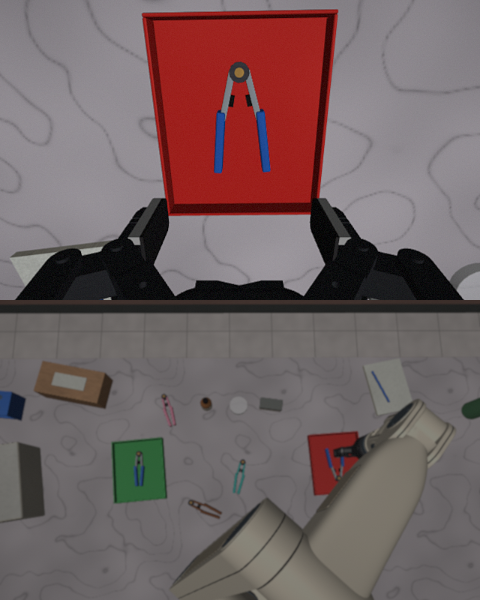

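The picture shows the seized clamp flat in the red tray (240,120) and the shut one in the green tray (139,468). The bottle, dish and box at (206,404), (238,405) and (270,404) have not moved. Handing in.

```bash
python3 -c "
from bench import bot
print(bot.sign_off())"
```

```text
the job is handed in; nothing more can be done
None
```

The free clamp lies squeezed shut in the green stock tray and the seized one lies in the red repair tray; the bottle, slide box and dish were left where they stood, and the job is handed in at about 16 s.

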